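Find and open the governor hatch of an upturned gramophone

ROBOT

A 7-joint arm with a two-finger parallel gripper is mounted at the origin on the work surface. World frame = base frame: x ahead of the robot, y to its left, z up, the work surface at z = 0. Lengths are in m, angles in rad, forces in N, time in s.
With the tool pointing down it reaches from about 0.4 to 0.85 m from the base axis. Payload 10.4 kg.
Tool frame: the origin (TCP) lies between the finger pads; the fingertips stand 19 mm ahead of it and the grasp point (between the pads) is the TCP; x points along the fingers, y is the direction in which the jaws open and shut, and the axes are right-handed (so a half turn about x gives the same grasp; the last joint's range is limited). The gripper opens to 87 mm and grips with 3 to 60 N. Pads are 19 mm wide; open, the fingers measure 117 mm over their backs; the gripper's body (75 mm by 190 mm) begins 51 mm behind the grasp point.
Start: joints at [-1.204, 0.332, -0.065, 1.46, 0.022, 1.35, -0.088], TCP at [0.237, 0.578, 0.242] pointing down, gripper open.
Joint ranges: [-2.6, 2.6], [-0.5, 2.12], [-1.47, 1.34], [0.16, 2.42], [-1.27, 4.41], [0.06, 2.06], [-2.6, 2.6]. Speed limits (rad/s): [2.22, 2.22, 2.79, 2.79, 3.14, 3.14, 3.14].

INTERFACE

Orientations are given as a unit quaternion [x, y, z, w].
In Python, from bench import r gives the robot as it stands.
- The arm moves only by the tool drive_tool, never from a script. Its argument "motion" is a list of rows, each a list of 4 numbers: the shift along the tool's x, y, z in cm, then the turn about the tool's x in units of 5 degrees (1.0 is 5 degrees). In form: [[tx, ty, tz, twist], ...]. A call has 1 to 20 rows; each row is the pose to reach, as a shift and turn from the pose commanded when the call began, along the tool's axes at that moment; what a row does not reach only later rows make up. A row lasts 1/12 s, in which the tool goes at most 41.7 mm and 7.16 degrees, less where a joint would pass 70% of its speed; a pose out of reach is approached as far as the arm can. A call with a gripper value outside its range is refused whole. "grip" is the closure in counts, from 0 (fully open) to 255 (shut), set as the call begins (left out, the last holds). The fingers move at their own pace and stop on an object; "force" is the grip in N (left out, the last holds). Time passes only in rows, so rows that repeat a pose let the fingers close. It gives the time, the measured TCP pose, the force and the opening at its end, in the units of the state.
- r.read_state(): the state, without advancing time (a new reading comes with each control period).
- r.camera(name): name is "side" or "top" or "wrist"; returns the picture (400x640x3 uint8, red, green, blue); there is no depth.
- r.calibration(name): a dict with "fx", "fy", "cx", "cy" (pixels), "xyz" and "orientation" of the camera in the world. Camera axes: x right, y up, looking along -z (the intrinsics and any distortion apply to the point x, -y, -z); pixel columns grow to the right and rows downward; lengths in m; the calibration is good to about 2 mm. A picture is of the moment at which its call begins: read the wrist's pose just before it. calibration takes no time and is no camera call; for the wrist camera it gives the pose at the moment of the call.
- r.close_job(): hands the job in, once; it reports no verdict.
The state is a dict: "time": time; "joint_positions": joint angles; "joint_vel": joint speeds; "joint_torque": joint torques, N m; "ee_pos": TCP position; "eef_rot": TCP orientation; "ft_force": force on the tool from outside, world axes, zero at the start; "torque": the same for the moment, N m; "width": finger opening in m.
Only numpy, scipy, OpenCV 4.12 (cv2) and the standard library are available. Lean on these libraries where they do the work, as an engineer would, in place of code of your own. Each camera call takes 0.05 s, during which the arm holds its last target.

TASK

The gramophone cabinet stands upside down; one of the four identical walnut panels in its underside is the pivoted hatch to the governor, the others are fixed. Press the panels on their round brass finger plates to find the one that rocks, tip that one up, then push it fully open so that it stands upright against its stop and stays there. Only press and push: lift or shift none of the loose parts lying on the cabinet and the bench.

Things in the scene. Friction and masses are not known exactly. Their poses are not given: they have to be found in the camera images.
- cabinet: dark wooden gramophone cabinet, upside down on a 330 mm square cork sheet, fixed; 300 x 300 mm, its upturned underside is a flat deck 170 mm above the bench. Origin: centre of its footprint at bench height; x from near to far side, y to its left, z up. In the deck four identical walnut panels lie flush, two by two. Two fixed feet, 30 mm high, at the far corners (131, +-130 mm)
- panel_1 (a joint): tilt of the far left panel (centre at x, y +63, +58 mm in the cabinet's frame), rad: 0 closed and flush, 1.5 upright against its stop. All panels: 96 (x) x 84 (y) x 10 mm, turning about an axis along the cabinet's y through the panel's centre, 5 mm below the deck. One of the four is free, which one differs from run to run; battens inside hold the other three (they give less than 0.02 rad)
- panel_1_plate (a point): centre of the round brass finger plate (22 mm across, flush in the top face) of the far left panel, 26 mm from its pivot axis towards the cabinet's +x; on the top face, moves and turns with the panel; axes as the cabinet's when closed
- panel_2 (a joint): tilt of the far right panel (centre at x, y +63, -58 mm in the cabinet's frame), rad: 0 closed and flush, 1.5 upright against its stop. Made as panel_1. The free panel tips one way only: pressed on its far half, where the plate is, with 2 to 4 N, it goes down there and its near edge rises out of the deck; on its near half it rests on a ledge and feels solid
- panel_2_plate (a point): centre of the round brass finger plate (22 mm across, flush in the top face) of the far right panel, 26 mm from its pivot axis towards the cabinet's +x; on the top face, moves and turns with the panel; axes as the cabinet's when closed
- panel_3 (a joint): tilt of the near left panel (centre at x, y -63, +58 mm in the cabinet's frame), rad: 0 closed and flush, 1.5 upright against its stop. Made as panel_1. The free panel's pins are stiff (0.06 N m): it stays at any angle where it is left. With its near edge up it can be pushed over from its near side, away from the robot
- panel_3_plate (a point): centre of the round brass finger plate (22 mm across, flush in the top face) of the near left panel, 26 mm from its pivot axis towards the cabinet's +x; on the top face, moves and turns with the panel; axes as the cabinet's when closed
- panel_4 (a joint): tilt of the near right panel (centre at x, y -63, -58 mm in the cabinet's frame), rad: 0 closed and flush, 1.5 upright against its stop. Made as panel_1. Under the free panel the cabinet is hollow for 70 mm below the deck. Rails between the panels: 27 mm (near to far) and 29 mm (left to right) wide
- panel_4_plate (a point): centre of the round brass finger plate (22 mm across, flush in the top face) of the near right panel, 26 mm from its pivot axis towards the cabinet's +x; on the top face, moves and turns with the panel; axes as the cabinet's when closed
- regulator: brass speed regulator, a small waisted knob on a round flange, 24 mm across, 20 mm high, loose; it stands where the two middle rails of the underside cross. Bystander. Origin: centre of its underside
- hinge: red lacquered butt hinge lying open and flat, 60 x 36 mm, 8 mm high, loose; it lies on the right outer rail of the underside, long side along the cabinet's x. Bystander. Origin: centre of its underside
- foot_1: loose walnut foot, a turned bun 34 mm across and 30 mm high; it stands on the near left corner of the underside, over its screw hole. Bystander. Origin: centre of its underside
- foot_2: a second loose walnut foot, same size, standing on the bench to the left of the cabinet. Bystander. Origin: centre of its underside
- tone_arm: aluminium tone arm lying on the bench right of the cabinet, about 250 mm long along its x, up to 34 mm high, loose. Bystander. Origin: centre of its underside
- ball_weight: steel governor ball weight: ball of 22 mm on a 52 mm leaf, 24 mm high, loose on the bench at the right. Bystander. Origin: centre of its underside
- screwdriver: screwdriver, 190 mm long, loose on the bench at the left. Bystander. Origin: centre of its underside

How it is judged:
On the way:
1. the free panel has been found: it rocks under the finger (value of joint any of panel_1, panel_2, panel_3, panel_4 above 0.1 rad), for 0.1 s.
At the end, for the whole second after the job is handed in: the free panel is open by more than 1.25 rad (about 72 degrees; the stop is at 1.5 rad) and at rest, the other three are closed (less than 0.1 rad), and no loose part is 15 mm or more from where it started (((value of joint panel_1 above 1.25 rad and velocity of joint panel_1 between -0.05 and 0.05 rad/s and value of joint each of panel_2, panel_3, panel_4 below 0.1 rad) or (value of joint panel_2 above 1.25 rad and velocity of joint panel_2 between -0.05 and 0.05 rad/s and value of joint each of panel_1, panel_3, panel_4 below 0.1 rad) or (value of joint panel_3 above 1.25 rad and velocity of joint panel_3 between -0.05 and 0.05 rad/s and value of joint each of panel_1, panel_2, panel_4 below 0.1 rad) or (value of joint panel_4 above 1.25 rad and velocity of joint panel_4 between -0.05 and 0.05 rad/s and value of joint each of panel_1, panel_2, panel_3 below 0.1 rad)) and distance of each of regulator, hinge, foot_1, foot_2, tone_arm, ball_weight, screwdriver from where it was at the start of the episode below 0.015 m); the robot touches nothing.
It fails at once if a loose part on the cabinet is lifted, carried or shoved (15 mm) (distance of any of regulator, hinge, foot_1 from where it was at the start of the episode above 0.015 m).
It fails at once if a loose part on the bench is lifted, carried or shoved (15 mm) (distance of any of foot_2, tone_arm, ball_weight, screwdriver from where it was at the start of the episode above 0.015 m).
It also fails if it takes over 48 s, if anything falls off the work surface, if the arm or the gripper's body presses on something with over 40 N, if the wrist force passes 120 N, or if a joint passes its speed limit or range.

## Working session

There is one attempt and no reset: what is moved stays moved. The work goes in short steps, Python scripts to look and compute and a tool call to move; the robot and the scene stay as the last step left them, time stands still between calls to the robot, and variables do not carry over. Pictures are saved under pics/ and viewed, and the job is handed in when it is done.

Besides the shell and the picture viewer there is one more tool, called after ">>>" as name([rows], argument=value, ...), one row to a line, values as JSON. drive_tool: Moves the arm, as the interface text tells. Its arguments: {"type":"object","properties":{"motion":{"type":"array","items":{"type":"array","items":{"type":"number"}}},"grip":{"type":"number"},"force":{"type":"number"}},"required":["motion"]}

```bash
mkdir -p pics; ls
python3 - <<'E'
from bench import r
import cv2
s=r.read_state();print({k:s[k] for k in('time','ee_pos','eef_rot','ft_force','width')})
for n in('top','side'):
    im=r.camera(n);cv2.imwrite(f'pics/{n}0.png',im[:,:,::-1]);print(n,r.calibration(n))
E
```

```text
pics
{'time': 0.0, 'ee_pos': array([0.23740708, 0.57778034, 0.24075467]), 'eef_rot': array([ 0.1364754 ,  0.69377933, -0.13744705,  0.69365194]), 'ft_force': array([-1.15483033, -1.30208799,  0.67721175]), 'width': 0.08721033796231721}
top {'fx': 513.8490152254719, 'fy': 513.8490152254719, 'cx': 324.5526216746357, 'cy': 199.81662283980032, 'xyz': array([ 0.27147755, -0.01194548,  1.63897066]), 'orientation': array([ 0.05977599, -0.06050021, -0.70305046,  0.70603584])}
side {'fx': 433.3322592665139, 'fy': 433.3322592665139, 'cx': 323.7327533371985, 'cy': 200.19131339281992, 'xyz': array([0.11589503, 1.1620251 , 0.8486659 ]), 'orientation': array([-0.0830301 ,  0.48747081,  0.85379813, -0.16280959])}
```

View pics/top0.png

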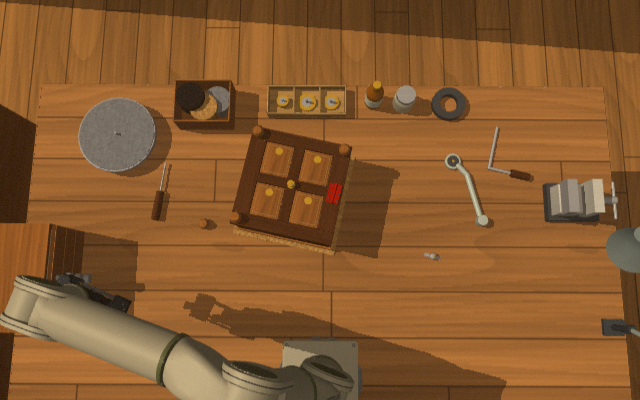

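View pics/side0.png

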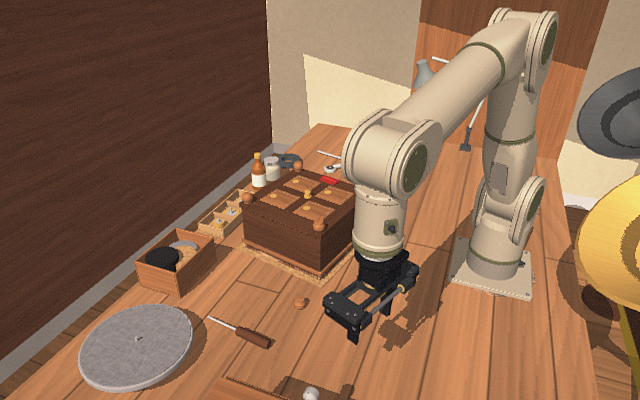

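The top view shows the cabinet around (293,188), turned slightly clockwise. The regulator is at (291,184), the hinge at (335,193) and the near-left loose foot at (236,217). I'll enlarge it next.

Run:
```python
import cv2
im=cv2.imread('pics/top0.png')[115:265,220:370]
cv2.imwrite('pics/top0c.png',cv2.resize(im,(600,600),interpolation=cv2.INTER_CUBIC))
```

```text
(no output)
```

View pics/top0c.png

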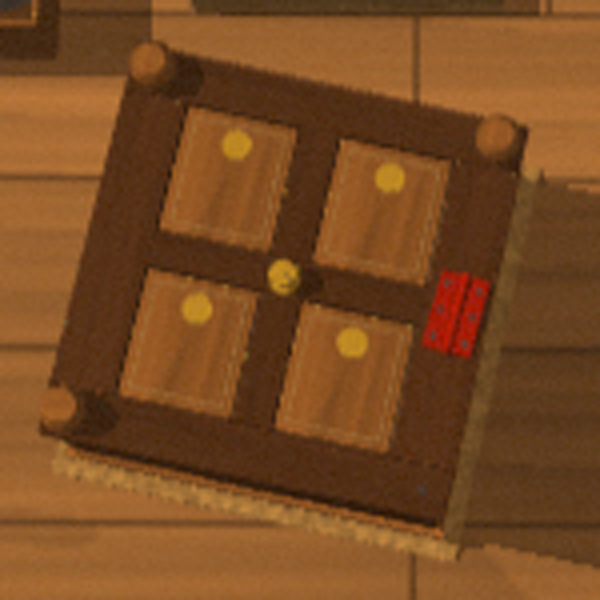

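Plates in the crop: P1 (236,145), P2 (390,178), P3 (197,308), P4 (351,343). The loose foot is at (60,408), the hinge at (457,313) and the regulator at (284,277). Now I'll fit the cabinet pose at z=0.17.

```bash
cat > h.py <<'E'
from bench import r
import numpy as np,cv2
from scipy.spatial.transform import Rotation as R
def ray(cal,u,v,z):
    d=R.from_quat(cal['orientation']).apply([(u-cal['cx'])/cal['fx'],-(v-cal['cy'])/cal['fy'],-1])
    p=np.array(cal['xyz']);return p+d*(z-p[2])/d[2]
def proj(cal,P):
    q=R.from_quat(cal['orientation']).inv().apply(np.atleast_2d(P)-cal['xyz'])
    return np.c_[cal['cx']+cal['fx']*q[:,0]/-q[:,2],cal['cy']-cal['fy']*q[:,1]/-q[:,2]]
E
python3 - <<'E'
from h import *
c=r.calibration('top')
px=np.array([(236,145),(390,178),(197,308),(351,343),(190,106),(297,128),(268,249),(160,228),(341,138),(452,161),(427,285),(315,254),(150,268),(258,293),(231,416),(119,396),(302,303),(413,325),(387,452),(275,425)])
L=[(63+26,58),(89,-58),(-63+26,58),(-37,-58)]
for cx,cy in((63,58),(63,-58),(-63,58),(-63,-58)):
    L+=[(cx+48,cy+42),(cx+48,cy-42),(cx-48,cy-42),(cx-48,cy+42)]
L=np.array(L)/1000.
f=lambda p:ray(c,220+(p[0]+.5)/4-.5,115+(p[1]+.5)/4-.5,.17)[:2]
W=np.array([f(p) for p in px])
lm=L.mean(0);wm=W.mean(0);A=L-lm;B=W-wm
th=np.arctan2((A[:,0]*B[:,1]-A[:,1]*B[:,0]).sum(),(A*B).sum())
M=np.array([[np.cos(th),-np.sin(th)],[np.sin(th),np.cos(th)]])
o=wm-M@lm
print('o',o,'th',np.degrees(th)); E=(W-(L@M.T+o));print('res mm',np.round(E*1000,1).tolist())
print('scale',(A@M.T*B).sum()/(A**2).sum())
for i in range(4):print(i+1,(M@L[i]+o).round(4))
s=r.read_state();T=R.from_quat(s['eef_rot']);print(T.as_matrix().round(3))
np.save('cab.npy',[o[0],o[1],th])
E
```

```text
o [0.57158483 0.08444677] th -12.00615102380492
res mm [[-0.8, 0.4], [-1.2, 0.2], [0.1, 0.2], [-1.1, 1.5], [-1.4, -1.5], [-0.4, 1.3], [2.1, 1.2], [-0.0, -1.6], [-1.2, 0.0], [-0.9, 0.3], [-0.1, -1.6], [5.1, -1.9], [-0.6, -1.3], [-1.4, 1.7], [2.2, -0.4], [-1.1, -1.4], [-2.0, 0.9], [-0.4, 2.2], [0.7, 0.5], [2.4, -0.9]]
scale 0.9925435136000891
1 [0.6707 0.1227]
2 [0.6466 0.0092]
3 [0.5475 0.1489]
4 [0.5233 0.0354]
[[-0.     0.38   0.925]
 [-0.001  0.925 -0.38 ]
 [-1.    -0.001  0.   ]]
```

```bash
cat >> h.py <<'E'
o0,o1,th=np.load('cab.npy');Rz=R.from_euler('z',th)
def state():
    s=r.read_state();T=R.from_quat(s['eef_rot']);p=np.array(s['ee_pos'])
    tip=p+T.apply([.019,0,0]);c=Rz.inv().apply(tip-[o0,o1,.17])
    z=T.apply([0,0,1]);yaw=np.degrees(np.arctan2(z[1],z[0])-th)
    print('t %.2f tip in cab(deck0) mm'%s['time'],(c*1000).round(1),'yaw err',yaw.round(2),'F',np.round(s['ft_force'],1),'w',round(s['width'],4),'toolx',T.apply([1,0,0]).round(3))
    return s,T,tip
def to(x,y,z):
    s,T,tip=state();w=Rz.apply([x/1e3,y/1e3,z/1e3])+[o0,o1,.17]
    print('->',(x,y,z),'cm',(T.inv().apply(w-tip)*100).round(2))
E
python3 - <<'E'
from h import *
to(-37,58,60);to(-37,58,15)
E
```

```text
t 0.10 tip in cab(deck0) mm [-429.5  413.    51.8] yaw err -10.33 F [ 0.  -0.3 -0.3] w 0.087 toolx [-0.    -0.001 -1.   ]
-> (-37, 58, 60) cm [ -0.78 -27.89  44.98]
t 0.10 tip in cab(deck0) mm [-429.5  413.    51.8] yaw err -10.33 F [ 0.  -0.3 -0.3] w 0.087 toolx [-0.    -0.001 -1.   ]
-> (-37, 58, 15) cm [  3.72 -27.89  44.98]
```

>>> drive_tool([
  [-1.0,-2,3,-0.5],
  [-1.5,-5,8,-1],
  [-1.5,-8,13,-1.5],
  [-1.5,-10,16,-2.05],
  [-1.5,-12,19.4,-2.05],
  [-1.5,-14,22.6,-2.05],
  [-1.5,-16,25.8,-2.05],
  [-1.5,-18,29,-2.05],
  [-1.5,-20,32.3,-2.05],
  [-1.5,-22,35.5,-2.05],
  [-1.5,-24,38.7,-2.05],
  [-1.5,-26,42,-2.05],
  [-1.5,-27.3,44,-2.05],
  [-1.5,-27.9,45,-2.05],
  [0,-27.9,45,-2.05],
  [1.5,-27.9,45,-2.05],
  [3,-27.9,45,-2.05],
  [3,-27.9,45,-2.05],
], grip=255, force=20)

```text
time: 1.6
ee_pos: [0.5459, 0.1495, 0.2084]
eef_rot: [0.073, 0.705, -0.075, 0.702]
ft_force: [-1.4, -0.3, -1.1]
width: 0.0005
```

Run:
```python
from h import *
to(-37,58,0)
im=r.camera('wrist');cv2.imwrite('pics/w1.png',im[:,:,::-1])
im=r.camera('side');cv2.imwrite('pics/s1.png',cv2.resize(im[120:320,180:480,::-1],(780,520)))
```

```text
t 1.60 tip in cab(deck0) mm [-38.8  58.2  19.4] yaw err -0.02 F [-1.4 -0.3 -1.1] w 0.0005 toolx [-0.005 -0.001 -1.   ]
-> (-37, 58, 0) cm [ 1.94 -0.02  0.18]
```

View pics/w1.png

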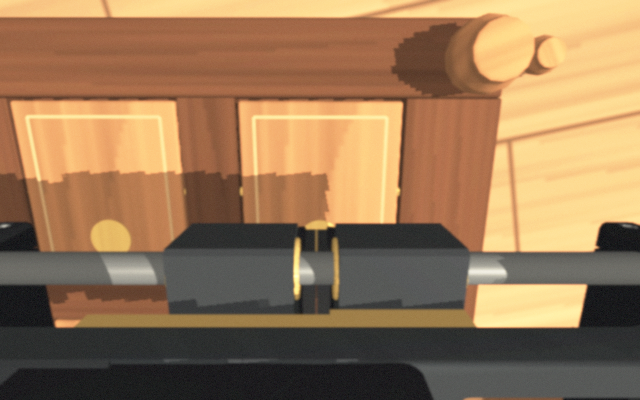

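View pics/s1.png

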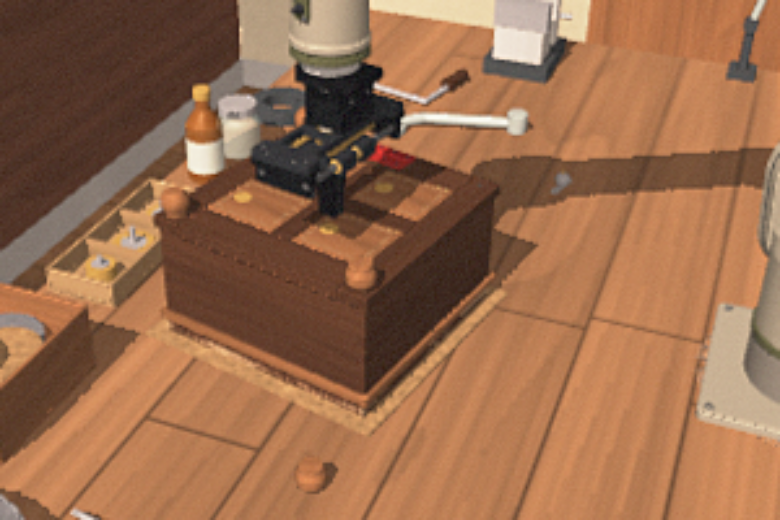

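The finger stands just over plate 3 in both views and nothing has been disturbed. I'll press gently.

>>> drive_tool([
  [0.8,0,0.2,0],
  [1.5,0,0.2,0],
  [1.8,0,0.2,0],
  [2.0,0,0.2,0],
  [2.2,0,0.2,0],
  [2.3,0,0.2,0],
  [2.3,0,0.2,0],
])

```text
time: 2.28
ee_pos: [0.5498, 0.1487, 0.1888]
eef_rot: [0.075, 0.703, -0.074, 0.703]
ft_force: [0.3, 0.4, 0.1]
width: 0.0003
```

Run:
```python
from h import *
to(-37,58,0)
```

```text
t 2.28 tip in cab(deck0) mm [-34.6  58.3  -0.2] yaw err -0.08 F [0.3 0.4 0.1] w 0.0003 toolx [ 0.  0. -1.]
-> (-37, 58, 0) cm [-0.02 -0.03 -0.24]
```

>>> drive_tool([
  [0.1,0,0,0],
  [0.2,0,0,0],
  [0.3,0,0,0],
  [0.4,0,0,0],
  [0.4,0,0,0],
])

```text
time: 2.7
ee_pos: [0.5501, 0.1486, 0.1847]
eef_rot: [0.075, 0.703, -0.074, 0.704]
ft_force: [2.1, -0.3, 2.5]
width: 0.0005
```

Run:
```python
from h import *
to(-37,58,0)
```

```text
t 2.70 tip in cab(deck0) mm [-34.3  58.3  -4.3] yaw err -0.09 F [ 2.1 -0.3  2.5] w 0.0005 toolx [ 0.001  0.    -1.   ]
-> (-37, 58, 0) cm [-0.43 -0.03 -0.27]
```

It yields 4 mm at 2.5 N, so this is probably the free panel. I'll press further to confirm.

>>> drive_tool([
  [0.2,0,0,0],
  [0.4,0,0,0],
  [0.6,0,0,0],
  [0.8,0,0,0],
  [0.8,0,0,0],
])

```text
time: 3.12
ee_pos: [0.5492, 0.1488, 0.1759]
eef_rot: [0.074, 0.704, -0.074, 0.703]
ft_force: [0.9, -0.2, 2.3]
width: 0.0002
```

Run:
```python
from h import *
to(-37,58,0)
im=r.camera('wrist');cv2.imwrite('pics/w2.png',im[:,:,::-1])
im=r.camera('side');cv2.imwrite('pics/s2.png',cv2.resize(im[150:270,240:420,::-1],(780,520)))
```

```text
t 3.12 tip in cab(deck0) mm [-35.3  58.3 -13.1] yaw err -0.06 F [ 0.9 -0.2  2.3] w 0.0002 toolx [-0.001 -0.    -1.   ]
-> (-37, 58, 0) cm [-1.31 -0.03 -0.17]
```

View pics/w2.png

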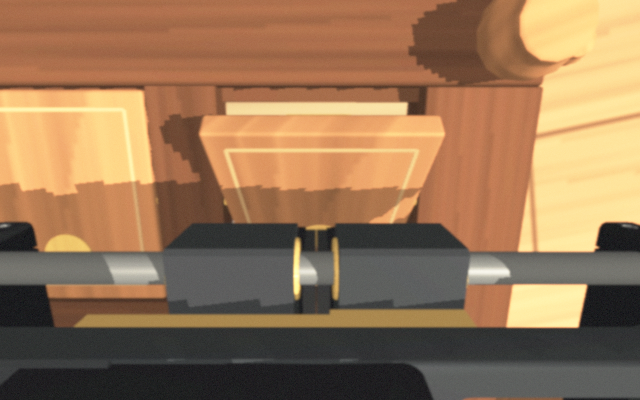

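View pics/s2.png

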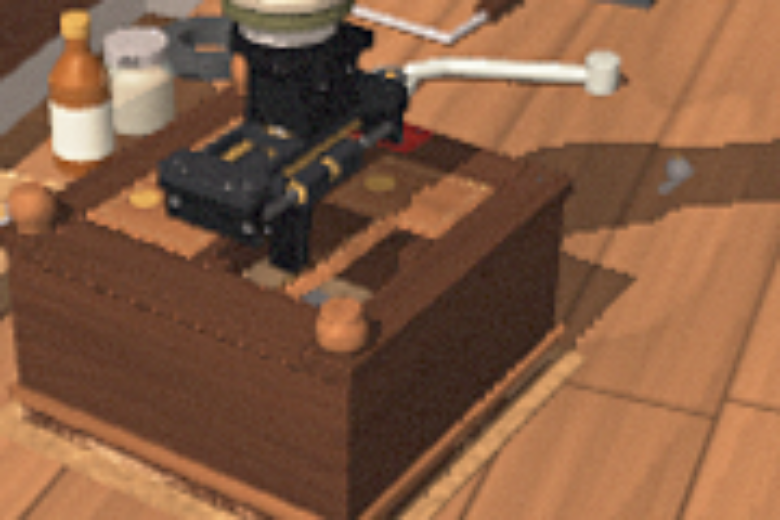

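Panel 3 (near left) rocks: the wrist view shows its near edge raised at (320,125). I'll tip it a bit further, withdraw, and go round to the near side.

>>> drive_tool([
  [0.2,0,0.1,0],
  [0.4,0,0.2,0],
  [0.6,0,0.3,0],
  [0.7,0,0.3,0],
  [0.7,0,0.3,0],
  [0,0,0.3,0],
  [-2,0,0.3,0],
  [-5,0,0.3,0],
  [-8,0,0.3,0],
  [-8,0,0.3,0],
])

```text
time: 4.05
ee_pos: [0.5545, 0.1485, 0.2628]
eef_rot: [0.076, 0.701, -0.073, 0.706]
ft_force: [0.5, -0.2, 0.6]
width: 0.0005
```

Run:
```python
from h import *
to(-128,52,75);to(-128,52,6)
im=r.camera('wrist');cv2.imwrite('pics/w3.png',im[:,:,::-1])
```

```text
t 4.05 tip in cab(deck0) mm [-29.9  59.2  73.8] yaw err -0.1 F [ 0.5 -0.2  0.6] w 0.0005 toolx [ 0.007  0.003 -1.   ]
-> (-128, 52, 75) cm [-0.18 -0.73 -9.81]
t 4.05 tip in cab(deck0) mm [-29.9  59.2  73.8] yaw err -0.1 F [ 0.5 -0.2  0.6] w 0.0005 toolx [ 0.007  0.003 -1.   ]
-> (-128, 52, 6) cm [ 6.72 -0.76 -9.85]
```

View pics/w3.png

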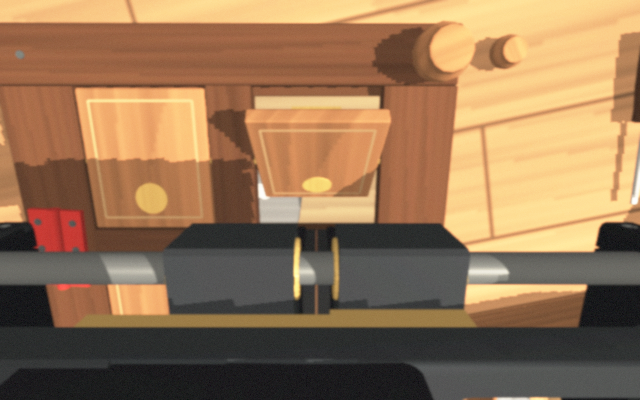

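>>> drive_tool([
  [0,-0.2,-3,0],
  [0,-0.4,-6,0],
  [0,-0.8,-9,0],
  [0,-0.8,-9.8,0],
  [0,-0.8,-9.8,0],
  [2,-0.8,-9.8,0],
  [4,-0.8,-9.8,0],
  [6,-0.8,-9.8,0],
  [6.6,-0.8,-9.8,0],
  [6.6,-0.8,-9.8,0],
])

```text
time: 4.93
ee_pos: [0.4554, 0.1601, 0.1901]
eef_rot: [0.074, 0.704, -0.075, 0.703]
ft_force: [0.3, 0.3, 0.4]
width: 0.0003
```

Run:
```python
from h import *
to(-80,52,10)
im=r.camera('wrist');cv2.imwrite('pics/w4.png',im[:,:,::-1])
im=r.camera('side');cv2.imwrite('pics/s4.png',cv2.resize(im[150:270,240:420,::-1],(780,520)))
```

```text
t 4.93 tip in cab(deck0) mm [-129.4   49.8    1.1] yaw err -0.13 F [0.3 0.3 0.4] w 0.0003 toolx [-0.002 -0.001 -1.   ]
-> (-80, 52, 10) cm [-0.9   0.23  4.94]
```

View pics/w4.png

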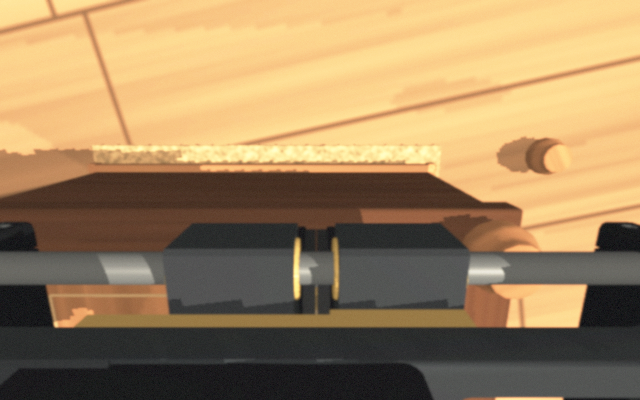

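View pics/s4.png

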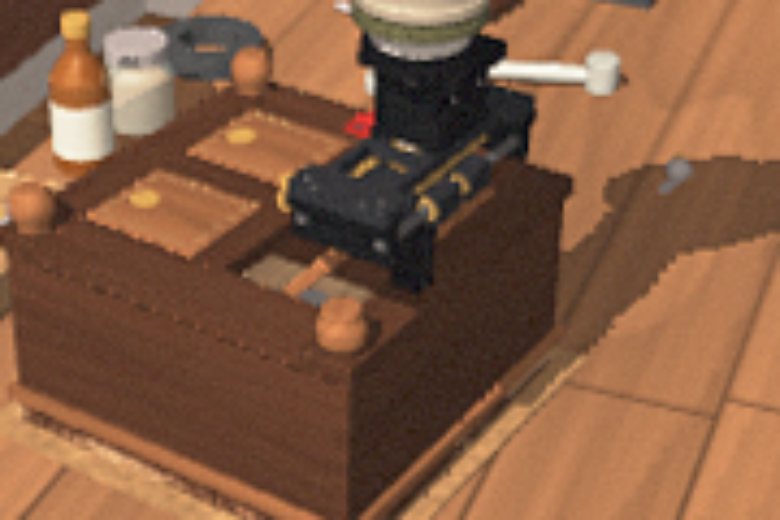

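The finger is at deck level just near of the raised panel, clear of foot_1. Now I'll push forward.

>>> drive_tool([
  [-0.7,0.2,0,0],
  [-0.7,0.2,0.7,0],
  [-0.7,0.2,1.4,0],
  [-0.8,0.2,2.0,0],
  [-1.0,0.2,2.6,0],
  [-1.2,0.2,3.2,0],
  [-1.4,0.2,3.7,0],
  [-1.4,0.2,4.1,0],
  [-1.4,0.2,4.1,0],
])

```text
time: 5.78
ee_pos: [0.4965, 0.1537, 0.2045]
eef_rot: [0.075, 0.703, -0.075, 0.703]
ft_force: [0.1, 0.8, 0.2]
width: 0.0003
```

Run:
```python
from h import *
to(-77,52,18)
im=r.camera('side');cv2.imwrite('pics/s5.png',cv2.resize(im[150:270,240:420,::-1],(780,520)))
```

```text
t 5.78 tip in cab(deck0) mm [-87.8  52.1  15.5] yaw err -0.12 F [0.1 0.8 0.2] w 0.0003 toolx [ 0. -0. -1.]
-> (-77, 52, 18) cm [-0.25 -0.01  1.08]
```

View pics/s5.png

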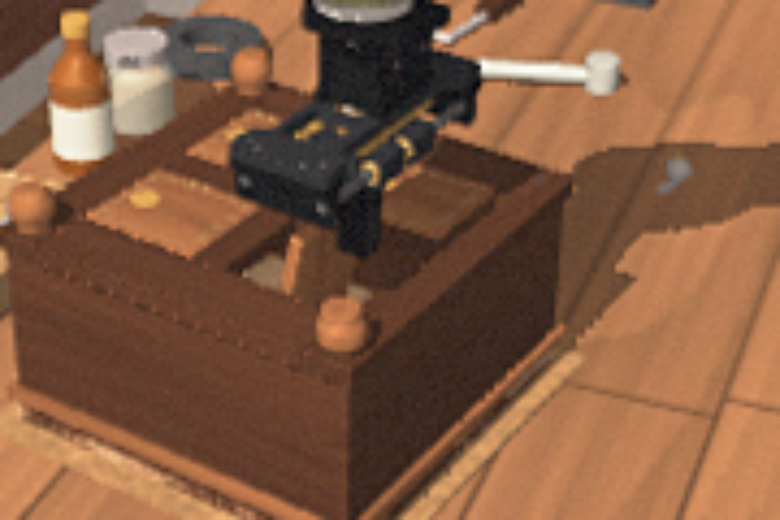

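The panel is now steep, with its edge seen at (292,262). I'll keep pushing to the stop in small steps.

>>> drive_tool([
  [-0.2,0,0.3,0],
  [-0.4,0,0.6,0],
  [-0.5,0,0.9,0],
  [-0.5,0,1.1,0],
  [-0.5,0,1.1,0],
])

```text
time: 6.25
ee_pos: [0.5035, 0.1523, 0.2089]
eef_rot: [0.074, 0.706, -0.074, 0.701]
ft_force: [-17.2, -0.3, 6.6]
width: 0.0004
```

Run:
```python
from h import *
to(-77,52,18)
im=r.camera('side');cv2.imwrite('pics/s6.png',cv2.resize(im[150:270,240:420,::-1],(780,520)))
```

```text
t 6.25 tip in cab(deck0) mm [-80.9  52.2  19.9] yaw err -0.01 F [-17.2  -0.3   6.6] w 0.0004 toolx [-0.008 -0.    -1.   ]
-> (-77, 52, 18) cm [ 0.18 -0.02  0.39]
```

View pics/s6.png

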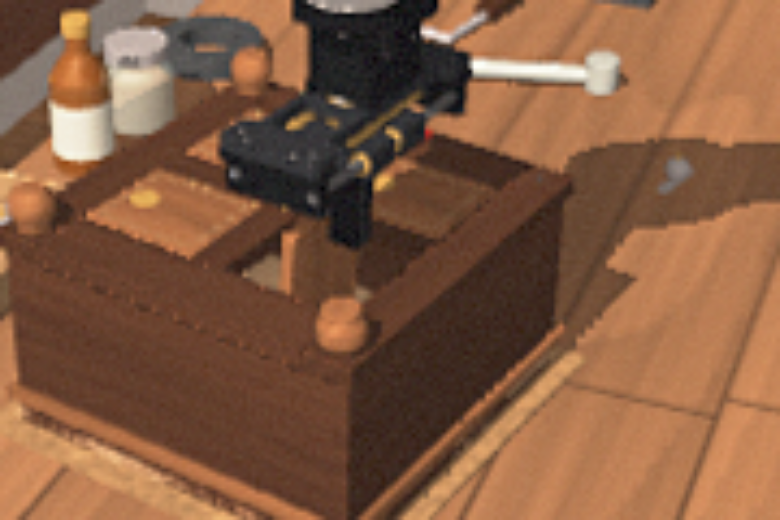

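The push force has risen to 17 N and the panel looks upright, so it's at the stop. I'll back off along -x, then go up and away.

>>> drive_tool([
  [0,0,-1,0],
  [0,0,-2.5,0],
  [0,0,-3.5,0],
  [-2,0,-4.5,0],
  [-5,0,-4.5,0],
  [-8,0,-4.5,0],
  [-10,0,-8,0],
  [-10,0,-12,0],
  [-10,0,-13,0],
  [-10,0,-13,0],
  [-10,0,-13,0],
])

```text
time: 7.22
ee_pos: [0.3793, 0.179, 0.3099]
eef_rot: [0.075, 0.703, -0.074, 0.704]
ft_force: [0.3, -1.1, 0.3]
width: 0.0002
```

Run:
```python
from h import *
state()
im=r.camera('wrist');cv2.imwrite('pics/w7.png',im[:,:,::-1])
im=r.camera('side');cv2.imwrite('pics/s7.png',cv2.resize(im[150:270,240:420,::-1],(780,520)))
im=r.camera('top');cv2.imwrite('pics/t7.png',im[:,:,::-1])
```

```text
t 7.22 tip in cab(deck0) mm [-207.7   52.5  120.9] yaw err -0.03 F [ 0.3 -1.1  0.3] w 0.0002 toolx [ 0.002  0.001 -1.   ]
```

View pics/s7.png

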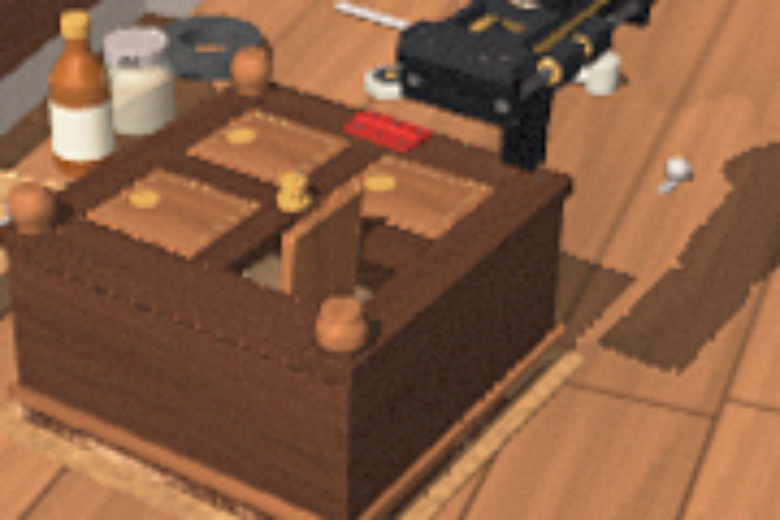

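View pics/t7.png

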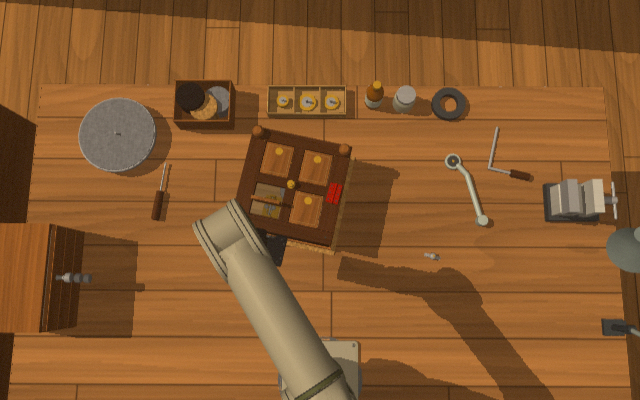

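Panel 3 stands upright by itself, with its top edge running from (285,230) to (358,185) in the side crop. Everything else is in place. One numerical check of the angle before handing in.

```bash
python3 - <<'E'
from h import *
c=r.calibration('side')
for a in (1.1,1.25,1.4,1.5):
    out=[]
    for dz in(5,-5):
      for y in(100,16):
        lx,lz=-48,dz
        x=-63+lx*np.cos(a)+lz*np.sin(a); z=-5-lx*np.sin(a)+lz*np.cos(a)
        w=Rz.apply([x/1e3,y/1e3,z/1e3])+[o0,o1,.17]
        p=proj(c,w)[0];out.append(((p-[240,150])*[780/180,520/120]).round().astype(int).tolist())
    print(a,'topface L,R / underside L,R',out)
E
python3 - <<'E'
import cv2
im=cv2.imread('pics/s7.png')[150:320,230:400];cv2.imwrite('pics/s7c.png',cv2.resize(im,(600,600)))
E
```

```text
1.1 topface L,R / underside L,R [[307, 242], [377, 189], [318, 252], [387, 199]]
1.25 topface L,R / underside L,R [[298, 236], [368, 184], [310, 245], [380, 192]]
1.4 topface L,R / underside L,R [[289, 232], [359, 180], [301, 239], [371, 186]]
1.5 topface L,R / underside L,R [[283, 230], [353, 178], [295, 235], [366, 183]]
```

View pics/s7c.png

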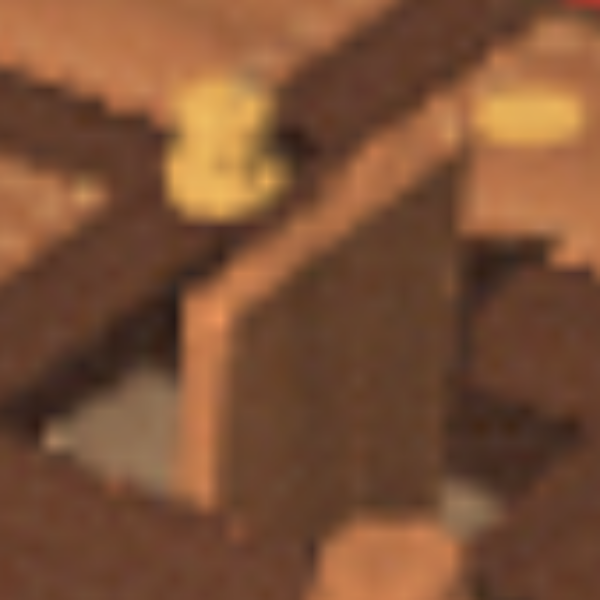

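The top-face left corner measures (282,232) and the underside left corner (296,241). That matches 1.45–1.5 rad, so I'm handing in.

Run:
```python
from bench import r
print(r.close_job())
```

```text
the job is handed in; nothing more can be done
None
```

The free panel was panel 3 (near left), and it now stands upright against its stop. It was the first one I pressed: it gave way at about 2.5 N. I pressed it down to tip its near edge up, then pushed it over from the near side until the force rose to 17 N at the stop. Then I backed the arm clear and handed the job in at about 7.4 s of the 48 s.

**Panel angle:** in the last side picture the panel corners fit about 1.45–1.5 rad, and it held there with the arm away. This is an image estimate good to a few pixels; the joint itself can't be read.

**Other panels and loose parts:** I did not press panels 1, 2 and 4. They look flush, and by eye the loose parts I could see are where they started. In the last top picture the arm hid foot_1 and foot_2. The side view shows foot_1 still on its corner. I did not re-check foot_2 after the final retreat, but the arm never came down near it.

No check failed or disagreed.

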